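# Set the scraper in the sloping tool rest

### The arm

A 6-joint arm with a two-finger parallel gripper is mounted at the origin on the work surface. World frame = base frame: x ahead of the robot, y to its left, z up, the work surface at z = 0. Lengths are in m, angles in rad, forces in N, time in s.
With the tool pointing down it reaches from about 0.375 to 0.9 m from the base axis. Payload 3.1 kg.
Tool frame: the origin (TCP) lies on the centre line of the jaws, within the pads' length; the fingertips stand robot.tcp_to_tips ahead of it and the grasp point (between the pads) lies 3 mm ahead of it (robot.tcp_to_tips is the distance from the TCP to the fingertips, in m); z points along the fingers, y is the line along which they close (so a half turn about z gives the same grasp; the last joint's range is limited). The gripper opens to 87 mm and grips with 3 to 60 N. Pads are 19 mm wide; open, the fingers measure 117 mm over their backs; the gripper's body (75 mm by 190 mm) begins 51 mm behind the grasp point.
Start: joints at [1.01, 0.527, 1.433, -0, 1.181, -0.178], TCP at [0.233, 0.58, 0.245] pointing down, gripper open.
Joint ranges: [-3.08, 3.08], [-0.75, 2.2], [0.22, 2.44], [-1.43, 4.57], [0, 2.65], [-2.85, 2.85]. Speed limits (rad/s): [2.79, 2.79, 3.14, 3.14, 3.14, 3.14].

### API

Orientations are given as a unit quaternion [x, y, z, w].
In Python, from rig import robot gives the robot as it stands. The module is installed in compiled form; this text tells all that it offers.
- The arm moves only by the shell command python3 -m jog 'ROWS' [FORCE]. ROWS is JSON, one flat list of numbers, 5 for each row, row after row: the finger opening in m, from 0 to 0.087, then the shift along the tool's x, y, z in m, then the turn about the tool's z in units of 10 degrees (1.0 is 10 degrees). In form: [claw, x, y, z, roll, claw, x, y, z, roll, ...]. A call has 1 to 20 rows; each row shifts and turns the commanded pose from where the row before left it, along the tool's axes as they then stand; what a row does not reach is not made up. A row lasts 1/8 s, in which the tool goes at most 62.5 mm and 10.7 degrees, less where a joint would pass 70% of its speed; a pose out of reach is approached as far as the arm can. A call with a gripper value outside its range is refused whole. The fingers move at their own pace and stop on an object; FORCE is the grip in N (left out, the last holds). Time passes only in rows, so rows that do not move let the fingers close. It gives the time, the measured TCP pose, the force, the opening and the grip force at its end, in the units of the state.
- robot.get_obs(): the state, without advancing time (a new reading comes with each control period).
- robot.camera(name): name is "scene" or "top"; returns the picture (480x640x3 uint8, blue, green, red); there is no depth.
- robot.camera_model(name): a dict with "fx", "fy", "cx", "cy" (pixels), "R" (3x3) and "t" (3): a world point X has camera coordinates R X + t. Camera axes: x right, y down, z forward; pixel columns grow to the right and rows downward; lengths in m; the calibration is good to about 2 mm. A picture is of the moment at which its call begins. camera_model takes no time and is no camera call.
- robot.hand_in(): hands the job in; it is judged then, once.
Trained networks look in the newest picture that a camera, given by its name, has taken for a name from the list of things; names that differ only in an ending like _2 or _b are one class to them, and where a whole thing is asked for, a point or a joint stands for the part that bears it (a point fixed in the world has none). Each returns a list of dicts, best first, with "conf" (0 to 1); they miss things now and then, are a little off and sometimes report something else, mostly with a low value. They report only what shows in the picture. A call takes as long as a camera call.
- robot.look_for(camera, label): "extent" ([centre column, centre row, width, height] in pixels, round what is visible of it).
- robot.outline_of(camera, label): "region" (480x640 bool, what is visible of it) and "extent" ([centre column, centre row, width, height] in pixels, round what is visible of it).
The state is a dict: "time": time; "q": joint angles; "joint_velocities": joint speeds; "joint_torque": joint torques, N m; "position": TCP position; "tool_rot": TCP orientation; "ft_force": force on the tool from outside, world axes, zero at the start; "moment": the same for the moment, N m; "grip_width": finger opening in m; "grip_force": force on a finger pad.
Only numpy, scipy, OpenCV 4.12 (cv2) and the standard library are available. Lean on these libraries where they do the work, as an engineer would, in place of code of your own. Each camera call takes 0.05 s, during which the arm holds its last target. There are 200 camera calls.

### The job

Pick the red-handled scraper off the plywood board and lay it in the sloping wooden tool rest, blade pointing down the slope and handle end up, so that the sculptor across the table can take it by the handle at a working angle. The handle should lie fully down in both saddles, behind the stop lip. Leave the other tools where they are.

Things in the scene. Friction and masses are not known exactly. Their poses are not given: they have to be found in the camera images.
- scraper_mid (a point): Centre of the handle (half-way up) of the loose scraper, lying flat among two other tools on a fixed plywood board (280 x 420 mm, top 12 up). Red plastic handle 140 long, 24 wide, 24 high; at its mid-height a flat steel blade 18 wide, 3 thick, ends 150 mm from this point. x: along the handle to the blade tip (at first roughly towards the robot), z up. 0.11 kg, balances 10 mm bladewards.
- seat (a point): Where the handle's centre should lie: 115 mm up in a fixed dark wood rest, two U saddles on a 25 degree slope. x runs down the slope, robotwards (blade this way); z square to it, up. Saddles at x +44..72 and -69..-41, fingers fit between; floors 12 mm below, 36 wide, cheeks flaring to 65, 28 high. Brass lip at x +80, 8 high, stops the handle; blade passes over. Sliding to the lip is fine. All mm.
- loop_tool: Bystander: tool with a brown wooden handle 140 x 24 x 24 mm and a brass wire loop, 155 mm from the origin to its end, on the board. Origin under the middle of the handle, x towards the loop, z up.
- spatula: Bystander: tool with a blue handle 140 x 24 x 24 mm and a small round steel spatula head, 146 mm from the origin to its end, on the board. Origin under the middle of the handle, x towards the head, z up.

How it is judged:
By the outcome, as a careful person would: the job done as asked, in the order asked, and still so for the second after the job is handed in, with the robot touching nothing.
It also fails if it takes over 32 s, if anything falls off the work surface, if the arm or the gripper's body presses on something with over 40 N, if the wrist force passes 120 N, or if a joint passes its speed limit or range.

## Working session

There is one attempt and no reset: what is moved stays moved. The work goes in short steps, Python scripts to look and compute and a shell command to move; the robot and the scene stay as the last step left them, time stands still between calls to the robot, and variables do not carry over. Pictures are saved under pics/ and viewed, at most 10 in all, crops included, and the job is handed in when it is done.

```bash
mkdir -p pics; python3 - <<'E'
from rig import robot
import cv2,numpy as np
for c in("scene","top"):
    im=robot.camera(c);cv2.imwrite(f"pics/{c}0.png",im)
    m=robot.camera_model(c);R=np.array(m["R"]);print(c,m["fx"],m["cx"],m["cy"],"pos",-R.T@np.array(m["t"]),R.round(3).tolist())
    for l in("scraper_mid","loop_tool","spatula"):
        for r in robot.outline_of(c,l)[:2]:
            print(l,round(r["conf"],2),np.round(r["extent"]),cv2.minAreaRect(np.argwhere(r["region"])[:,::-1].astype(np.float32)))
o=robot.get_obs();print(o["time"],o["tool_rot"],robot.tcp_to_tips)
E
```

```text
scene 516.7810274328285 318.7906340249261 227.06801757031425 pos [1.17455681 0.33294011 1.02454938] [[-0.401, 0.916, 0.002], [0.74, 0.325, -0.589], [-0.54, -0.235, -0.808]]
scraper_mid 0.59 [327. 239.  16.  77.] ((325.8550109863281, 239.978515625), (10.40495491027832, 75.25273895263672), 8.42696762084961)
scraper_mid 0.56 [440. 262.  24.  83.] ((442.5900573730469, 259.8700256347656), (11.596549987792969, 81.03443145751953), 8.130102157592773)
loop_tool 0.67 [382. 252.  23.  75.] ((383.9174499511719, 250.34214782714844), (10.659384727478027, 77.3978500366211), 13.570433616638184)
spatula 0.89 [327. 238.  18.  77.] ((325.80999755859375, 239.3300018310547), (11.313708305358887, 77.07463836669922), 8.130102157592773)
top 618.5969253166002 327.93333649263 238.77065136890934 pos [0.37725206 0.03266996 1.21253426] [[0.006, -1.0, -0.014], [-0.986, -0.004, -0.167], [0.167, 0.014, -0.986]]
scraper_mid 0.71 [177. 298.  24. 113.] ((176.49526977539062, 295.8781433105469), (115.22105407714844, 14.90905475616455), 83.0189437866211)
loop_tool 0.8 [245. 283.  26. 115.] ((245.77679443359375, 282.8357238769531), (114.78398132324219, 18.313201904296875), 85.87240600585938)
loop_tool 0.58 [316. 268.  41. 111.] ((316.29669189453125, 267.55706787109375), (111.93682098388672, 14.458718299865723), 74.32048034667969)
spatula 0.58 [317. 268.  45. 108.] ((315.56695556640625, 268.2247619628906), (111.68252563476562, 14.94674015045166), 73.41265869140625)
0.4 [ 1.90236681e-01  9.81738243e-01 -1.48665104e-04 -7.63806362e-05] 0.022
```

View pics/top0.png

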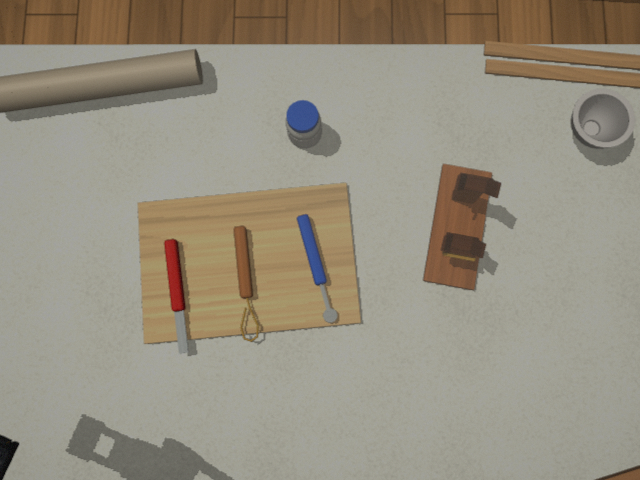

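View pics/scene0.png

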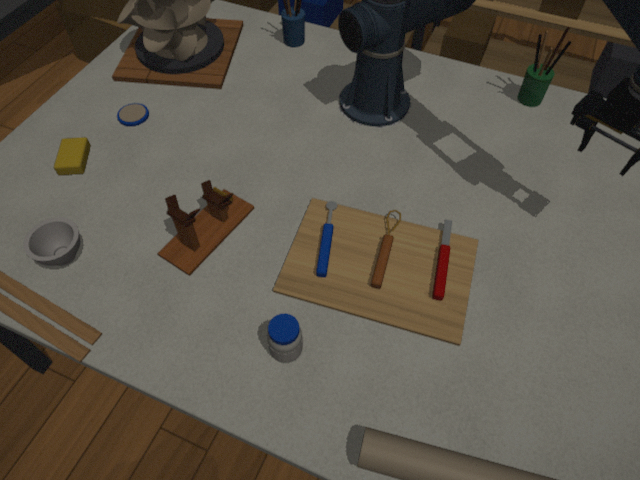

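The top view shows the red handle from (171,240) to (178,310) with the blade tip at (183,352). The rest's saddles are near (478,186), upper, and (463,246), lower. Next I'll zoom in on the rest.

```bash
python3 - <<'E'
import cv2,numpy as np
a=cv2.imread("pics/top0.png")[155:300,410:525];b=cv2.imread("pics/scene0.png")[165:280,145:265]
a=cv2.resize(a,None,fx=3.4,fy=4,interpolation=3);b=cv2.resize(b,None,fx=3.4,fy=4,interpolation=3)
H=max(a.shape[0],b.shape[0]);o=np.zeros((H,a.shape[1]+b.shape[1],3),np.uint8);o[:a.shape[0],:a.shape[1]]=a;o[:b.shape[0],a.shape[1]:]=b
o=cv2.convertScaleAbs(o,alpha=1.7)
print(o.shape,a.shape);cv2.imwrite("pics/rest.png",o)
E
```

```text
(580, 799, 3) (580, 391, 3)
```

View pics/rest.png

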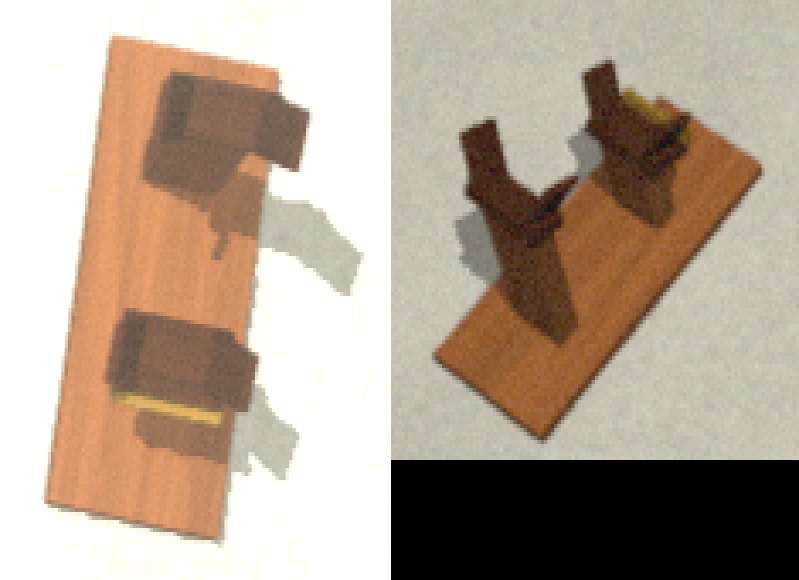

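```bash
cat > h.py <<'E'
from rig import robot
import cv2,numpy as np
from scipy.optimize import least_squares
from scipy.spatial.transform import Rotation as Ro
M={c:robot.camera_model(c) for c in("scene","top")}
def proj(c,X):
    m=M[c];p=np.atleast_2d(X)@np.array(m["R"]).T+np.array(m["t"])
    return np.c_[m["fx"]*p[:,0]/p[:,2]+m["cx"],m["fy"]*p[:,1]/p[:,2]+m["cy"]]
def ray(c,uv,z):
    m=M[c];R=np.array(m["R"]);o=-R.T@np.array(m["t"]);d=R.T@[(uv[0]-m["cx"])/m["fx"],(uv[1]-m["cy"])/m["fy"],1]
    return o+d*(z-o[2])/d[2]
def seatR(yaw,s=25): # x axis heading yaw, sloping down
    return Ro.from_euler("zy",[yaw,np.radians(s)]).as_matrix()
def red(im):
    h=cv2.cvtColor(im,cv2.COLOR_BGR2HSV);k=((h[...,0]<5)|(h[...,0]>174))&(h[...,1]>190)&(h[...,2]>60)
    n,l,s,_=cv2.connectedComponentsWithStats(k.astype(np.uint8));i=1+s[1:,4].argmax()
    return np.argwhere(l==i)[:,::-1].astype(np.float32)
E
python3 - <<'E'
from h import *
T=[((310,110),(-69,32.5)),((300,170),(-41,32.5)),((258,352),(44,32.5)),((250,410),(72,32.5)),((172,72),(-69,-32.5)),((158,137),(-41,-32.5)),((125,310),(44,-32.5)),((108,383),(72,-32.5))]
S=[((460,133),(-69,32.5)),((497,120),(-41,32.5)),((583,72),(44,32.5)),((613,60),(72,32.5))]
tp=np.array([[u/3.4+410,v/4+155] for (u,v),_ in T]);sp=np.array([[(u-391)/3.4+145,v/4+165] for (u,v),_ in S])
q=lambda L:np.array([[x,y,16] for _,(x,y) in L])/1000
f=lambda p:np.r_[(proj("top",p[:3]+q(T)@seatR(p[3]).T)-tp).ravel(),(proj("scene",p[:3]+q(S)@seatR(p[3]).T)-sp).ravel()]
r=least_squares(f,[.45,-.2,.115,3.1],loss="soft_l1");print(r.x,np.degrees(r.x[3]));print(f(r.x).reshape(-1,2).round(1).tolist())
p=red(cv2.imread("pics/top0.png"));b=cv2.minAreaRect(p);print(b,len(p))
box=cv2.boxPoints(b);mid=ray("top",b[0],.03);print("mid",mid)
e=[ray("top",(171,240),.03),ray("top",(178,310),.03),ray("top",(183,352),.024)];print(np.round(e,4))
c=box[np.argsort(box[:,1])];A,B=ray("top",c[:2].mean(0),.03),ray("top",c[2:].mean(0),.03);d=B-A
print(A,B,np.linalg.norm(d),"yaw",np.degrees(np.arctan2(d[1],d[0])))
ps=red(cv2.imread("pics/scene0.png"));bs=cv2.minAreaRect(ps);print("scene mid",ray("scene",bs[0],.03),bs)
E
```

```text
[ 0.59832582 -0.20324113  0.13820464  2.81490738] 161.28231269221192
[[-3.1, 5.1], [-3.1, 1.7], [-0.2, -6.5], [-1.1, -8.1], [1.7, 5.6], [2.5, 0.7], [1.4, -6.1], [2.6, -11.7], [3.0, 6.8], [0.5, 0.4], [0.3, -16.7], [-0.4, -23.2]]
((173.96800231933594, 274.9444580078125), (70.57282257080078, 12.03424072265625), 83.23382568359375) 820
mid [0.5056784  0.34620889 0.03      ]
[[0.5739 0.3553 0.03  ]
 [0.4385 0.3353 0.03  ]
 [0.3597 0.3236 0.024 ]]
[0.57408652 0.35758146 0.03      ] [0.43857427 0.33505314 0.03      ] 0.13737210634070834 yaw -170.5611477414469
scene mid [0.51346333 0.3447669  0.03      ] ((441.2270812988281, 272.02911376953125), (10.3257417678833, 54.57891845703125), 7.305758953094482)
```

```bash
sed -i 's/"zy"/"ZY"/' h.py
python3 - <<'E'
from h import *
T=[((310,110),(-69,32.5)),((300,170),(-41,32.5)),((258,352),(44,32.5)),((250,410),(72,32.5)),((172,72),(-69,-32.5)),((158,137),(-41,-32.5)),((125,310),(44,-32.5)),((108,383),(72,-32.5))]
S=[((460,133),(-69,32.5)),((497,120),(-41,32.5)),((583,72),(44,32.5)),((613,60),(72,32.5))]
tp=np.array([[u/3.4+410,v/4+155] for (u,v),_ in T]);sp=np.array([[(u-391)/3.4+145,v/4+165] for (u,v),_ in S])
q=lambda L:np.array([[x,y,16] for _,(x,y) in L])/1000
for fix in(0,1):
    def f(p):
        o=p[:3].copy()
        if fix:o[2]=.115
        R=seatR(p[3]).T
        return np.r_[(proj("top",o+q(T)@R)-tp).ravel(),(proj("scene",o+q(S)@R)-sp).ravel()]
    r=least_squares(f,[.45,-.2,.115,3.1]);print(r.x,np.degrees(r.x[3]));print(f(r.x).reshape(-1,2).round(1).tolist())
o=robot.get_obs();print(o["position"],Ro.from_quat(o["tool_rot"]).as_matrix().round(3).tolist())
E
```

```text
[ 0.61019325 -0.20868248  0.11656695  2.94821311] 168.92016812029283
[[-1.5, -1.5], [-2.5, -1.0], [-1.9, -0.8], [-3.3, -0.6], [2.2, 1.0], [2.7, 0.3], [1.5, 2.7], [3.0, -0.9], [0.6, -0.1], [-0.8, -0.8], [0.7, 0.2], [0.0, -0.2]]
[ 0.61030109 -0.20910612  3.24883245  2.94661393] 168.82854220098898
[[-1.4, -1.2], [-2.5, -0.8], [-1.9, -0.7], [-3.3, -0.6], [2.4, 1.2], [2.8, 0.4], [1.5, 2.8], [3.0, -0.8], [0.6, 0.3], [-0.8, -0.3], [0.7, 0.6], [0.0, 0.2]]
[0.23335944 0.57968974 0.2443897 ] [[-0.928, 0.374, -0.0], [0.374, 0.928, -0.0], [0.0, -0.0, -1.0]]
```

```bash
python3 -m jog '[0.087,-0.035,-0.011,0.012,0, 0.087,-0.035,-0.011,0.012,0, 0.087,-0.035,-0.011,0.012,0, 0.087,-0.035,-0.011,0.012,0, 0.087,-0.035,-0.011,0.012,0, 0.087,-0.035,-0.011,0.012,0, 0.087,-0.035,-0.011,0.012,0, 0.087,-0.035,-0.011,0.012,0, 0.087,-0.035,-0.011,0.012,0, 0.087,-0.035,-0.011,0.012,0, 0.087,0,0,0,-1.04, 0.087,0,0,0,-1.04, 0.087,0,0,0,-1.04, 0.087,0,0,0,0]'
cat > st.py <<'E'
from h import *
import sys
o=robot.get_obs();Rm=Ro.from_quat(o["tool_rot"]).as_matrix()
tx,ty,tz,yaw=map(float,sys.argv[1:5])
d=np.array([tx,ty,tz])-o["position"];h=np.degrees(np.arctan2(Rm[1,0],Rm[0,0]))
print("t",o["time"],"heading",h,"roll needed",-((yaw-h+180)%360-180)/10,"shift now axes",(Rm.T@d).round(4),"tilt",Rm[:,2].round(3))
a=np.radians(yaw);R2=np.array([[np.cos(a),np.sin(a),0],[np.sin(a),-np.cos(a),0],[0,0,-1]])
print("shift in final axes",(R2.T@d).round(4),"width",o["grip_width"],"F",np.round(o["ft_force"],1))
E
python3 st.py 0.518 0.3476 0.036 189.4
```

```text
time: 2.15
position: [0.5171, 0.347, 0.1246]
tool_rot: [-0.08, 0.997, 0.0, 0.0]
ft_force: [-0.7, -0.6, -0.7]
grip_width: 0.087
grip_force: 0.0
t 2.15 heading -170.8633009591056 roll needed -0.026330095910566342 shift now axes [-0.001   0.0005  0.0886] tilt [ 0.  0. -1.]
shift in final axes [-0.001   0.0005  0.0886] width 0.08696608818219696 F [-0.7 -0.6 -0.7]
```

```bash
python3 -m jog '[0.087,0,0,0.03,0, 0.087,0,0,0.03,0, 0.087,0,0,0.02,0, 0.087,0,0,0.008,0, 0.087,0,0,0,0, 0.01,0,0,0,0, 0.01,0,0,0,0, 0.01,0,0,0,0, 0.01,0,0,0,0, 0.01,0,0,0,0, 0.01,0,0,0,0, 0.01,0,0,0,0, 0.01,0,0,0,0]' 20
python3 st.py 0.518 0.3476 0.036 189.4
```

```text
time: 3.78
position: [0.517, 0.3469, 0.0365]
tool_rot: [-0.081, 0.997, -0.0, -0.0]
ft_force: [0.3, -0.5, -0.5]
grip_width: 0.0239
grip_force: 20.0
t 3.775 heading -170.73066292616065 roll needed -0.013066292616065312 shift now axes [-0.0011  0.0005  0.0005] tilt [-0. -0. -1.]
shift in final axes [-0.0011  0.0005  0.0005] width 0.023873012139729127 F [ 0.3 -0.5 -0.5]
```

```bash
python3 -m jog '[0.01,0,0,-0.02,0, 0.01,0,0,-0.045,0, 0.01,0,0,-0.045,0, 0.01,0,0,-0.045,0, 0.01,0,0,-0.045,0, 0.01,0,-0.02,-0.042,0, 0.01,-0.001,-0.041,0,0, 0.01,-0.001,-0.041,0,0, 0.01,-0.001,-0.041,0,0, 0.01,-0.001,-0.041,0,0, 0.01,-0.001,-0.041,0,0, 0.01,-0.001,-0.041,0,0, 0.01,-0.001,-0.041,0,0, 0.01,-0.001,-0.041,0,0, 0.01,-0.001,-0.041,0,0, 0.01,-0.001,-0.041,0,0, 0.01,-0.001,-0.041,0,0, 0.01,0,-0.041,0,1, 0.01,0,-0.03,0,1.03, 0.01,0,0,0,0]'
python3 st.py 0.619 -0.211 0.28 168.8
python3 - <<'E'
from h import *
a=robot.camera("top")[120:420,360:640];b=robot.camera("scene")[90:330,100:340]
a=cv2.resize(a,(400,429),interpolation=2);b=cv2.resize(b,(400,400),interpolation=2)
o=np.zeros((429,800,3),np.uint8);o[:,:400]=a;o[:400,400:]=b;cv2.imwrite("pics/above.png",cv2.convertScaleAbs(o,alpha=1.5))
E
```

```text
time: 6.28
position: [0.6097, -0.1888, 0.2796]
tool_rot: [0.098, 0.995, -0.0, 0.001]
ft_force: [-0.1, 0.6, -0.7]
grip_width: 0.0237
grip_force: 20.0
t 6.275 heading 168.80954855724156 roll needed 0.0009548557241544131 shift now axes [-0.0134 -0.02   -0.0004] tilt [ 0.001 -0.001 -1.   ]
shift in final axes [-0.0134 -0.02   -0.0004] width 0.023694627420675934 F [-0.1  0.6 -0.7]
```

View pics/above.png

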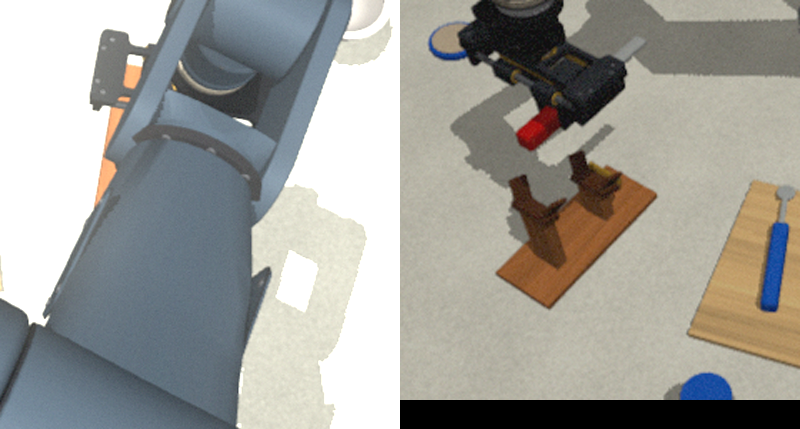

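```bash
python3 -m jog '[0.01,-0.007,-0.01,0.025,0, 0.01,-0.0065,-0.01,0.03,0, 0.01,0,0,0.02,0, 0.01,0,0,0.01,0, 0.01,0,0,0,0]'
python3 st.py 0.619 -0.211 0.195 168.8
python3 - <<'E'
from h import *
im=robot.camera("scene");p=red(im);print(cv2.minAreaRect(p),len(p))
b=cv2.resize(im[120:270,120:270],(600,600),interpolation=2);cv2.imwrite("pics/pre.png",cv2.convertScaleAbs(b,alpha=1.7))
R=seatR(np.radians(168.8));s=np.array([.610,-.209,.115])
print("seat corners px in crop",((proj("scene",s+np.array([[-.069,y,z] for y,z in((-.018,-.012),(.018,-.012),(-.0325,.016),(.0325,.016))])@R.T)-120)*4).round())
o=robot.get_obs();Rm=Ro.from_quat(o["tool_rot"]).as_matrix();c=o["position"]+Rm@[0.010,0,.013]
print("expected tail px",((proj("scene",[c+Rm@[-.07,y,z] for y,z in((-.012,.012),(.012,.012),(.012,-.012),(-.012,-.012))])-120)*4).round())
E
```

```text
time: 7.0
position: [0.6191, -0.2076, 0.1934]
tool_rot: [0.095, 0.995, 0.0, -0.001]
ft_force: [0.3, -1.1, -0.8]
grip_width: 0.0238
grip_force: 20.0
t 7.0 heading 169.06162364496467 roll needed 0.026162364496465786 shift now axes [-0.0005 -0.0034 -0.0016] tilt [-0.001  0.001 -1.   ]
shift in final axes [-0.0006 -0.0034 -0.0016] width 0.023788449913213633 F [ 0.3 -1.1 -0.8]
((180.75, 194.25003051757812), (12.727922439575195, 24.748737335205078), 45.0) 241
seat corners px in crop [[247. 399.]
 [199. 369.]
 [273. 368.]
 [184. 314.]]
expected tail px [[193. 337.]
 [226. 358.]
 [216. 329.]
 [182. 309.]]
```

View pics/pre.png

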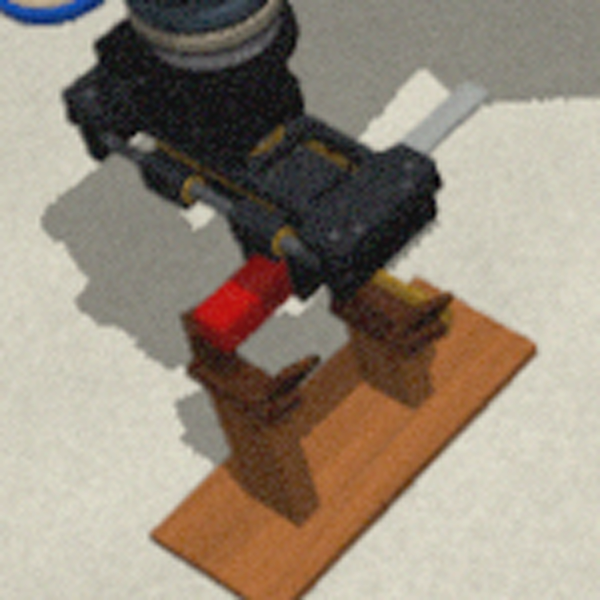

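The scraper is held square above the rest, with the tail at about (230,320) just above the upper saddle. I'll overlay the fitted saddles on the clear first picture to check the lateral fit.

```bash
python3 - <<'E'
from h import *
im=cv2.imread("pics/scene0.png");k=8;x0,y0=155,175
b=cv2.convertScaleAbs(cv2.resize(im[y0:y0+72,x0:x0+80],None,fx=k,fy=k,interpolation=0),alpha=1.7)
R=seatR(np.radians(168.8));s=np.array([.610,-.209,.115])
for x in(-.069,-.041,.044,.072):
    P=proj("scene",s+np.array([[x,-.0325,.016],[x,-.018,-.012],[x,.018,-.012],[x,.0325,.016]])@R.T)
    cv2.polylines(b,[((P-[x0,y0]+.5)*k).astype(np.int32)],False,(255,255,0) if x in(-.069,.044) else (0,255,0),1)
cv2.imwrite("pics/ov.png",b)
E
```

```text
(no output)
```

View pics/ov.png

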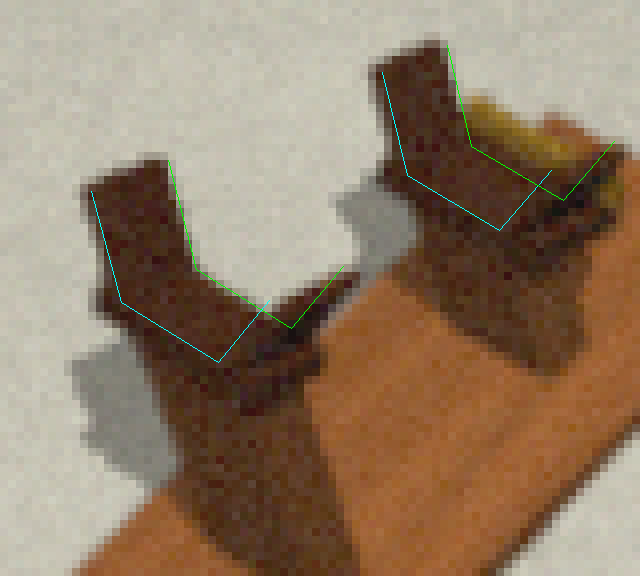

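```bash
python3 -m jog '[0.01,0.001,-0.003,0.01,0.02, 0.01,0.001,0,0.015,0, 0.01,0.001,0,0.008,0, 0.01,0.001,0,0.006,0, 0.01,0.001,0,0.006,0, 0.01,0,0,0.006,0, 0.01,0,0,0.005,0, 0.01,0,0,0,0]' 8
python3 st.py 0.6148 -0.211 0.132 168.8
python3 - <<'E'
from h import *
im=robot.camera("scene")
b=cv2.resize(im[120:270,120:270],(600,600),interpolation=2);cv2.imwrite("pics/in.png",cv2.convertScaleAbs(b,alpha=1.7))
E
```

```text
time: 8.05
position: [0.6139, -0.2109, 0.1371]
tool_rot: [0.098, 0.995, -0.0, -0.0]
ft_force: [-0.4, -0.3, -1.9]
grip_width: 0.0239
grip_force: 8.0
t 8.05 heading 168.7642261750583 roll needed -0.0035773824941713883 shift now axes [-0.0009  0.      0.0051] tilt [-0. -0. -1.]
shift in final axes [-0.0009  0.      0.0051] width 0.023873444891982103 F [-0.4 -0.3 -1.9]
```

View pics/in.png

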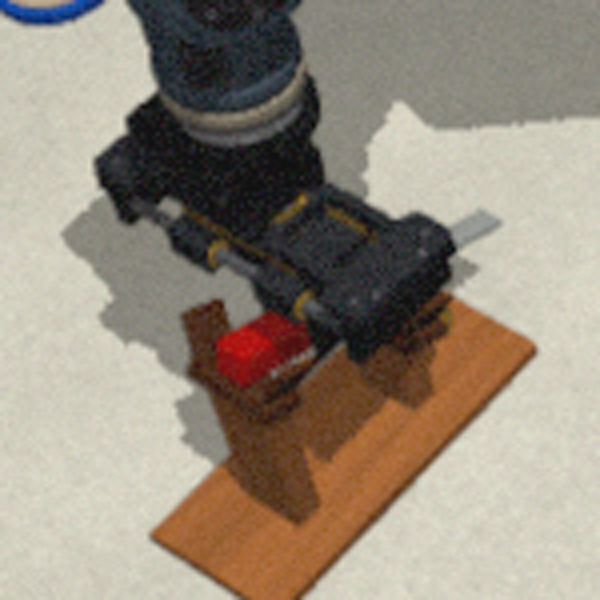

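The handle lies between the cheeks of the upper saddle (tail at 250,355) and is pivoting blade-down. I'll lower it the last few mm.

```bash
python3 -m jog '[0.01,0,0,0.002,0, 0.01,0,0,0.002,0, 0.01,0,0,0.0015,0, 0.01,0,0,0,0]' 4; python3 -m jog '[0.01,0,0,0.001,0, 0.01,0,0,0,0]' 3
```

```text
time: 8.6
position: [0.6137, -0.2107, 0.1319]
tool_rot: [0.098, 0.995, 0.0, -0.0]
ft_force: [-0.4, -0.1, -1.6]
grip_width: 0.024
grip_force: 4.0
time: 8.85
position: [0.6138, -0.2107, 0.1309]
tool_rot: [0.098, 0.995, 0.0, -0.0]
ft_force: [-0.2, -0.2, -0.4]
grip_width: 0.0239
grip_force: 3.0
```

```bash
python3 -m jog '[0.03,0,0,0,0, 0.04,0,0,0,0, 0.06,0,0,0,0, 0.06,0,0,0,0, 0.06,0,0,0,0, 0.06,0,0,-0.02,0, 0.06,0,0,-0.03,0, 0.06,0,0,-0.05,0, 0.06,0,0,-0.05,0, 0.06,0,0.05,0,0, 0.06,0,0.05,0,0, 0.06,0,0.05,0,0, 0.06,0,0.05,0,0, 0.06,0,0.05,0,0, 0.06,0,0.05,0,0, 0.06,0,0,0,0, 0.06,0,0,0,0]' 3
python3 - <<'E'
from h import *
k=6
R=seatR(np.radians(168.8));s=np.array([.610,-.209,.115]);o=np.zeros((600,800,3),np.uint8)
for c,i,(x0,y0,w,h) in(("scene",0,(150,160,66,100)),("top",1,(420,155,66,100))):
    im=robot.camera(c);p=red(im);print(c,cv2.minAreaRect(p),len(p))
    b=cv2.convertScaleAbs(cv2.resize(im[y0:y0+h,x0:x0+w],(w*k,h*k),interpolation=2),alpha=1.5)
    for x in(-.07,.07):
        P=proj(c,s+np.array([[x,-.012,-.012],[x,-.012,.012],[x,.012,.012],[x,.012,-.012]])@R.T)
        cv2.polylines(b,[((P-[x0,y0]+.5)*k).astype(np.int32)],True,(0,255,0),1)
    P=proj(c,s+np.array([[.15,-.009,0],[.15,.009,0]])@R.T);cv2.polylines(b,[((P-[x0,y0]+.5)*k).astype(np.int32)],False,(0,255,0),1)
    o[:b.shape[0],i*400:i*400+b.shape[1]]=b
cv2.imwrite("pics/done.png",o)
E
```

```text
time: 10.98
position: [0.6721, 0.0834, 0.2808]
tool_rot: [0.098, 0.995, -0.0, -0.0]
ft_force: [0.5, -0.4, 0.0]
grip_width: 0.06
grip_force: 0.0
scene ((198.72808837890625, 201.01702880859375), (12.889577865600586, 52.28486251831055), 66.19405364990234) 508Traceback (most recent call last):
  File "<stdin>", line 5, in <module>
  File "h.py", line 16, in red
    n,l,s,_=cv2.connectedComponentsWithStats(k.astype(np.uint8));i=1+s[1:,4].argmax()
                                                                     ~~~~~~~~~~~~~~^^
ValueError: attempt to get argmax of an empty sequence
```

```bash
python3 -m jog '[0.06,0.03,0.045,-0.01,0, 0.06,0.03,0.045,-0.01,0, 0.06,0.03,0.045,0,0, 0.06,0.03,0.045,0,0, 0.06,0.01,0.045,0,0, 0.06,0,0,0,0, 0.06,0,0,0,0]'
python3 - <<'E'
from h import *
k=6
R=seatR(np.radians(168.8));s=np.array([.610,-.209,.115]);o=np.zeros((600,800,3),np.uint8)
for c,i,(x0,y0,w,h) in(("scene",0,(165,160,66,100)),("top",1,(420,160,66,100))):
    im=robot.camera(c)
    b=cv2.convertScaleAbs(cv2.resize(im[y0:y0+h,x0:x0+w],(w*k,h*k),interpolation=2),alpha=1.5)
    for x in(-.07,.07):
        P=proj(c,s+np.array([[x,-.012,-.012],[x,-.012,.012],[x,.012,.012],[x,.012,-.012]])@R.T)
        cv2.polylines(b,[((P-[x0,y0]+.5)*k).astype(np.int32)],True,(0,255,0),1)
    P=proj(c,s+np.array([[.15,-.009,0],[.15,.009,0]])@R.T);cv2.polylines(b,[((P-[x0,y0]+.5)*k).astype(np.int32)],False,(0,255,0),1)
    o[:b.shape[0],i*400:i*400+b.shape[1]]=b
cv2.imwrite("pics/done.png",o)
E
```

```text
time: 11.95
position: [0.589, 0.328, 0.3009]
tool_rot: [0.099, 0.995, -0.001, -0.0]
ft_force: [0.5, -0.5, 0.1]
grip_width: 0.06
grip_force: 0.0
```

View pics/done.png

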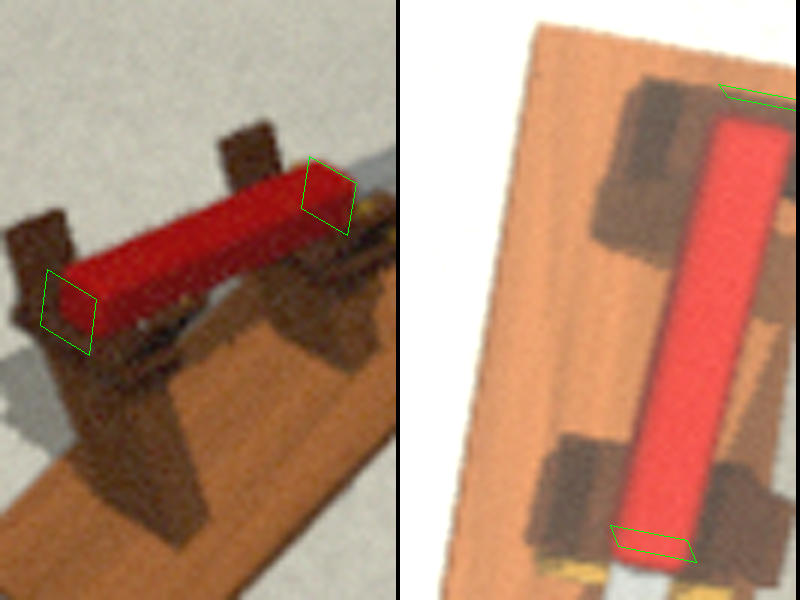

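The scraper lies parallel to the slope in both saddles. It has slid about 8 mm down to the brass lip, with the front end near (650,565) in the right-hand panel and the blade passing over. The gripper is well clear of it.

```bash
python3 -c "
from rig import robot
print(robot.hand_in())"
```

```text
the job is handed in; nothing more can be done
None
```

The scraper lies in both saddles of the rest, blade down the slope against the brass lip and handle end up; the other tools were not touched, and the job was handed in at about 12 s (no verdict was returned).

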